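# Clip up the fridge log card

## Robot

A 6-joint arm with a two-finger parallel gripper is mounted at the origin on the work surface. World frame = base frame: x ahead of the robot, y to its left, z up, the work surface at z = 0. Lengths are in m, angles in rad, forces in N, time in s.
With the tool pointing down it reaches from about 0.325 to 0.85 m from the base axis. Payload 4.4 kg.
Tool frame: the origin (TCP) lies between the finger pads; the fingertips stand 25 mm ahead of it and the grasp point (between the pads) lies 6 mm ahead of it; z points along the fingers, y is the line along which they close (so a half turn about z gives the same grasp; the last joint's range is limited). The gripper opens to 94 mm and grips with 3 to 60 N. Pads are 16 mm wide; open, the fingers measure 119 mm over their backs; the gripper's body (75 mm by 177 mm) begins 78 mm behind the grasp point.
Start: joints at [-1.375, 0.207, 1.542, -0, 1.393, -0.15], TCP at [0.195, -0.541, 0.192] pointing down, gripper open.
Joint ranges: [-2.73, 2.73], [-0.86, 2.22], [0.23, 2.46], [-1.11, 4.25], [0.08, 2.63], [-2.82, 2.82]. Speed limits (rad/s): [2.79, 2.79, 3.14, 3.14, 3.14, 3.14].

## Interface

Orientations are given as [roll, pitch, yaw] about the fixed x, y, z axes, in that order (R = Rz(yaw) Ry(pitch) Rx(roll)).
In Python, from station import manip gives the robot as it stands. The module is installed in compiled form; this text tells all that it offers.
- The arm moves only by the tool step_arm, never from a script. Its argument "rows" is a list that holds one entry, the list of rows, each a list of 4 numbers: the shift along the tool's x, y, z in cm, then the turn about the tool's z in degrees. A call has 1 to 5 rows; each row is the pose to reach, as a shift and turn from the pose commanded when the call began, along the tool's axes at that moment; what a row does not reach only later rows make up. A row lasts 1/8 s, in which the tool goes at most 62.5 mm and 10.7 degrees, less where a joint would pass 70% of its speed; a pose out of reach is approached as far as the arm can. A call with a gripper value outside its range is refused whole. "jaw" is the closure, from -1 (fully open) to 1 (shut), set as the call begins (left out, the last holds). The fingers move at their own pace and stop on an object; "grip_force" is the grip in N (left out, the last holds). Time passes only in rows, so rows that repeat a pose let the fingers close. It gives the time, the measured TCP pose, the force, the opening and the grip force at its end, in the units of the state.
- manip.observe(): the state, without advancing time (a new reading comes with each control period).
- manip.camera(name): name is "scene" or "top" or "wrist"; returns a dict with "image" (480x640x3 uint8, red, green, blue), "vfov" (degrees; the focal length in pixels is half the picture's height over the tangent of half this angle, whatever the lens; pixels are square), "cx", "cy" (the principal point, pixels), "extrinsics" (4x4, takes a point from camera to world coordinates); the wrist camera has in their place "tool_from_camera" (4x4, takes a point from camera to tool coordinates, whose origin is the TCP and whose axes are the flange's). Camera axes: x right, y down, z forward; pixel columns grow to the right and rows downward; lengths in m; the calibration is good to about 2 mm. A picture is of the moment at which its call begins: read the wrist's pose just before it. There is no depth.
- manip.close_job(): hands the job in; it is judged then, once.
The state is a dict: "t": time; "joint_positions": joint angles; "joint_vel": joint speeds; "joint_efforts": joint torques, N m; "position": TCP position; "orientation": TCP orientation; "contact_force": force on the tool from outside, world axes, zero at the start; "moment": the same for the moment, N m; "gripper_width": opening from 0.0 (shut) to 1.0 (fully open); "grasp_force": force on a finger pad.
Only numpy, scipy, OpenCV 4.12 (cv2) and the standard library are available. Lean on these libraries where they do the work, as an engineer would, in place of code of your own. Each camera call takes 0.05 s, during which the arm holds its last target. There are 200 camera calls.

## Task

Move the spice tin that stands in front of the card pocket aside, draw the brown log card out of the pocket, and slide the card, cut-corner end first, square and centred under the sprung bar clip of the card holder until it is fully home against the stop. Then stand the tin back in the middle of its round mat in front of the pocket. Keep the tin upright throughout, and leave the other things on the worktop where they are.

Things in the scene. Friction and masses are not known exactly. Their poses are not given: they have to be found in the camera images.
- caddy: fixed card caddy: a black round rubber mat, 80 mm across, 2 mm thick, and behind it a flat stainless pocket. Origin: centre of the mat on the worktop (z = 0); +x runs from the mat into the pocket. Stands left or right of the table's middle (the holder on the other side), turned up to 0.22 rad. Between mat and pocket nothing is higher than 2 mm
- pocket_mouth (a point): middle of the pocket's mouth at its floor, 22 mm above the worktop, 98 mm from the mat's centre (caddy's axes). Slot 66 mm wide, 11 mm high, 97 mm deep; outside the pocket is 80 mm wide and 36 mm high
- card: loose stiff brown pressed-board card, 150 x 60 x 6 mm, about 55 g. Origin: centre of its underside. Its -x end is the head, corners cut at 45 degrees (15 x 15 mm, parallel sides behind that); its +x end is the square tail. It starts level in the pocket, +x as the caddy's, the head's last 55 mm sticking out over the gap. Draw it about 100 mm along the caddy's -x, over the mat, to free it
- card_head (a point): middle of the head edge's lower side (75 mm along the card's -x from its origin)
- card_tail (a point): middle of the tail edge's lower side (75 mm along the card's +x from its origin)
- tin: loose closed metal spice tin, a cylinder 56 mm across and 80 mm tall, about 0.2 kg, standing on the mat just in front of the card's head. Origin: centre of its underside
- holder: fixed stainless card holder: a level tongue 40 mm wide (narrower than the card: fingers can straddle it), top 22 mm above the worktop, with an upright stop wall 90 mm wide at its end towards the robot. Origin: on the worktop below the middle of the wall's inner face; +x runs along the tongue to its free end at 140 mm. The card goes in towards -x. Nothing higher than 50 mm, clip shut
- clip_stop (a point): middle of the stop wall's inner face at the tongue's top (holder's axes): where card_head must end
- clip (a joint): sprung bar clip (rad), a steel flap 88 mm wide hinged on top of the stop wall; 0 shut, grows as it lifts, to 0.7. Shut, its bar is 2.5 mm above the tongue, 30 mm from the stop. A card edge pushed in lifts it to about 0.1 rad (bar force 2 N, push needed up to 10 N). Fingers beside the card cannot pass under the flap: push the card home from near its tail
- clip_lip (a point): middle of the clip's upturned front lip, clip shut: 46 mm from the stop; its underside there is 10 mm above the tongue (holder's axes)
- bare_spot (a point): a point on the worktop in the middle between caddy and holder, never moved, bare for at least 80 mm all round: room to stand the tin for a while
- ramekin: bystander: small black plastic pot, 68 mm across, 40 mm high, near the middle of the table beyond the bare spot. Origin: centre of its underside
- ramekin2: bystander: a second such pot, at the right. Origin: centre of its underside
- bowl: bystander: white ceramic bowl, 120 mm across, 50 mm high, at the right. Origin: centre of its underside
- tumbler: bystander: steel tumbler, 80 mm across, 161 mm tall, at the left. Origin: centre of its underside
- sponge_block: bystander: grey scouring block, 90 x 60 x 30 mm, at the left. Origin: centre of its underside
Things that resemble listed ones, but are neither listed nor needed, are in the scene too. Of the things shaped like the card, the brown one is meant.

How it is judged:
On the way, in this order (a step that is already met when the one before it is completed fails the run):
1. the tin stands clear of its mat (horizontal distance between tin and caddy above 0.07 m and height (world z) of tin below 0.004 m and angle between tin's own z axis and vertical below 0.1 rad), for 0.2 s.
2. the card is out of the pocket ((x of card_tail in the frame of caddy below 0.098 m or height (world z) of card_tail above 0.045 m)), for 0.1 s.
3. the card is fully home under the clip, head first (x of card_head in the frame of clip_stop between -0.004 and 0.008 m and y of card_head in the frame of clip_stop between -0.012 and 0.012 m and z of card_head in the frame of clip_stop between -0.004 and 0.006 m and angle between the x axis of card and the x axis of holder, either way round below 0.12 rad and angle between card's own z axis and vertical below 0.08 rad and value of joint clip above 0.06 rad), for 0.2 s.
At the end, for the whole second after the job is handed in: The card lies level on the tongue under the raised clip, its cut-corner end within 8 mm of the stop, within 12 mm of the middle and within 0.12 rad of square; the tin stands upright on its mat, within 15 mm of the mat's centre; both are at rest and released (all of step 3 and horizontal distance between tin and caddy below 0.015 m and height (world z) of tin below 0.006 m and angle between tin's own z axis and vertical below 0.08 rad and linear speed of each of card, tin below 0.01 m/s); the robot touches nothing.
It fails at once if the tin is tipped by more than 0.6 rad (angle between tin's own z axis and vertical above 0.6 rad).
It fails at once if a bystander is moved by more than 40 mm (distance of any of ramekin, ramekin2, bowl, tumbler, sponge_block from where it was at the start of the episode above 0.04 m).
It also fails if it takes over 64 s, if anything falls off the work surface, if the arm or the gripper's body presses on something with over 40 N, if the wrist force passes 120 N, or if a joint passes its speed limit or range.

## Working session

There is one attempt and no reset: what is moved stays moved. The work goes in short steps, Python scripts to look and compute and a tool call to move; the robot and the scene stay as the last step left them, time stands still between calls to the robot, and variables do not carry over. Pictures are saved under pics/ and viewed, at most 10 in all, crops included, and the job is handed in when it is done.

Besides the shell and the picture viewer there is one more tool, called after "Call:" as name([rows], argument=value, ...), one row to a line, values as JSON. step_arm: Moves the arm, as the interface text tells. Its arguments: {"type":"object","properties":{"rows":{"type":"array"},"jaw":{"type":"number"},"grip_force":{"type":"number"}},"required":["rows"]}

```bash
mkdir -p pics; python3 - <<'E'
from station import manip
import cv2,numpy as np,pickle
o=manip.observe();print(o['t'],o['position'],o['orientation'])
for n in ('scene','top'):
    c=manip.camera(n);pickle.dump(c,open(n+'0.pkl','wb'))
    cv2.imwrite(f'pics/{n}0.png',cv2.cvtColor(c['image'],cv2.COLOR_RGB2BGR))
    print(n,c['vfov'],c['cx'],c['cy'],np.round(c['extrinsics'],4).tolist())
E
```

```text
0.0 [ 0.19472021 -0.5401674   0.1906996 ] [-3.13939343e+00 -3.26408509e-04  3.45774500e-01]
scene 55.416708441152814 319.72621691129547 234.42613769757656 [[0.198, 0.7897, -0.5807, 1.1585], [0.9802, -0.1627, 0.113, -0.1278], [-0.0053, -0.5915, -0.8063, 0.9548], [0.0, 0.0, 0.0, 1.0]]
top 55.396035648094724 320.7082341175702 238.15547638355244 [[0.0105, -0.9979, 0.0636, 0.435], [-0.9999, -0.0109, -0.0065, 0.0089], [0.0072, -0.0635, -0.998, 1.1003], [0.0, 0.0, 0.0, 1.0]]
```

View pics/top0.png

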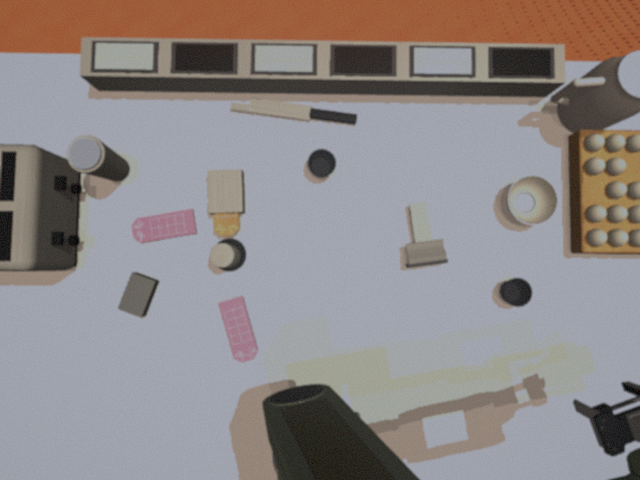

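View pics/scene0.png

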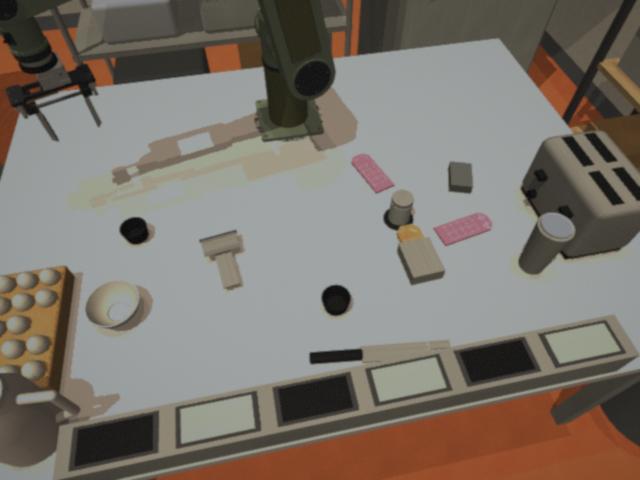

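The top view shows the caddy at the left: pocket (225,190), orange-brown card head (226,224), tin (227,254). The holder is at the right, with its wall and flap at (426,253) and its tongue going up to (416,206). The pink cards are decoys.

```bash
cat > h.py <<'E'
import numpy as np,cv2,pickle
from scipy.spatial.transform import Rotation as Ro
def K(c):
    f=240/np.tan(np.radians(c['vfov'])/2);return np.array([[f,0,c['cx']],[0,f,c['cy']],[0,0,1]])
def ray(c,p,E=None):
    E=c['extrinsics'] if E is None else E
    d=E[:3,:3]@np.linalg.solve(K(c),[p[0],p[1],1.]);return E[:3,3],d
def onz(c,p,z,E=None):
    o,d=ray(c,p,E);return o+d*(z-o[2])/d[2]
def cross(r1,r2):
    (o1,d1),(o2,d2)=r1,r2
    s=np.linalg.lstsq(np.c_[d1,-d2],o2-o1,rcond=None)[0]
    a=o1+s[0]*d1;b=o2+s[1]*d2;return (a+b)/2,np.linalg.norm(a-b)
def tool(o):
    T=np.eye(4);T[:3,:3]=Ro.from_euler('xyz',o['orientation']).as_matrix();T[:3,3]=o['position'];return T
def wrist(m,name):
    o=m.observe();c=m.camera('wrist');c['extrinsics']=tool(o)@c['tool_from_camera']
    pickle.dump(c,open(name+'.pkl','wb'));return o,c
def move(o,xyz,yaw):
    """shift in tool axes cm and turn deg to bring TCP to xyz with yaw (tool down)"""
    T=tool(o);d=T[:3,:3].T@(np.array(xyz)-T[:3,3])*100
    y=np.arctan2(T[1,0],T[0,0]);t=-np.degrees((yaw-y+np.pi/2)%np.pi-np.pi/2)
    return np.round(d,2),round(t,1)
E
python3 - <<'E'
from h import *
t=pickle.load(open('top0.pkl','rb'));s=pickle.load(open('scene0.pkl','rb'))
f=lambda c,x,y:cv2.resize(cv2.cvtColor(c['image'],4)[y:y+120-30,x:x+100],None,fx=4,fy=3.333*1.2,interpolation=cv2.INTER_CUBIC)[:300]
def f(c,x,y):return cv2.resize(cv2.cvtColor(c['image'],4)[y:y+75,x:x+100],None,fx=4,fy=4,interpolation=cv2.INTER_CUBIC)
A=np.vstack([np.hstack([f(t,180,200),f(t,375,200)]),np.hstack([f(s,365,185),f(s,175,225)])])
cv2.imwrite('pics/m.png',A)
hsv=cv2.cvtColor(t['image'],cv2.COLOR_RGB2HSV);print(hsv[224,226],hsv[254,222],hsv[180,225])
for c,b in((t,(200,200,250,250)),(s,(390,215,430,250))):
    h=cv2.cvtColor(c['image'],cv2.COLOR_RGB2HSV);m=((h[...,0]<28)&(h[...,0]>8)&(h[...,1]>100)).astype(np.uint8)
    q=np.zeros_like(m);q[b[1]:b[3],b[0]:b[2]]=m[b[1]:b[3],b[0]:b[2]]
    cc=max(cv2.findContours(q,0,2)[0],key=cv2.contourArea);print(cv2.boundingRect(cc),cv2.approxPolyDP(cc,1.5,True)[:,0].tolist())
    print(c['image'][b[1],b[0]])
for n,p in dict(card=(226,224),tin=(222,256),mat=(229,254),pock=(225,172),hwall=(426,264),hend=(416,206),ram=(321,163)).items():print(n,onz(t,p,.03).round(3))
E
```

```text
[ 17 118 160] [ 20  39 162] [ 17  32 160]
(214, 213, 25, 23) [[238, 214], [236, 217], [215, 218], [214, 214], [216, 231], [219, 233], [219, 230], [215, 229], [219, 223], [226, 229], [222, 234], [234, 233], [236, 229], [232, 227], [233, 232], [231, 233], [227, 228], [231, 224], [238, 226]]
[161 163 174]
(397, 223, 26, 19) [[397, 229], [401, 241], [404, 239], [409, 240], [412, 237], [414, 239], [415, 237], [422, 237], [418, 228], [410, 223], [399, 226]]
[82 78 69]
card [0.534 0.225 0.03 ]
tin [0.459 0.232 0.03 ]
mat [0.464 0.216 0.03 ]
pock [0.657 0.23  0.03 ]
hwall [ 0.445 -0.245  0.03 ]
hend [ 0.582 -0.222  0.03 ]
ram [0.682 0.003 0.03 ]
```

View pics/m.png

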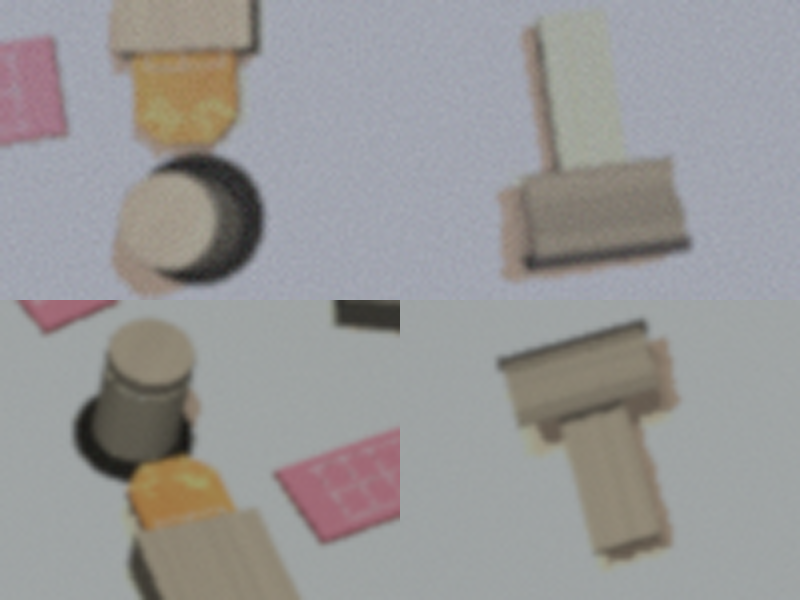

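The montage shows, in the top view, the tin top at (173,222), the card sides at x=134 and 240, the mouth edge at y=51, and the mat's right edge at 264. In the scene view the tin top is at (151,353). The holder flap and tongue are visible in both.

```bash
python3 - <<'E'
from h import *
from station import manip
t=pickle.load(open('top0.pkl','rb'));s=pickle.load(open('scene0.pkl','rb'))
T=lambda a,b,x0=180:((a+.5)/4-.5+x0,(b+.5)/4-.5+200)
S=lambda a,b,x0=365,y0=185:((a+.5)/4-.5+x0,(b-300+.5)/4-.5+y0)
P=lambda n,v:print(n,np.round(v[0],4),'gap',round(v[1],4))
P('tintop',cross(ray(t,T(173,222)),ray(s,S(151,353))))
P('mouthL',cross(ray(t,T(111,50)),ray(s,S(260,510))))
P('mouthR',cross(ray(t,T(250,52)),ray(s,S(140,530))))
H=lambda a,b:T(a-400,b,375); HS=lambda a,b:S(a-400,b,175,225)
P('tongueendL',cross(ray(t,H(540,16)),ray(s,HS(655,540))))
P('tongueendR',cross(ray(t,H(605,10)),ray(s,HS(603,552))))
P('lipL',cross(ray(t,H(524,178)),ray(s,HS(655,400))))
P('lipR',cross(ray(t,H(671,158)),ray(s,HS(520,424))))
P('hingeL',cross(ray(t,H(530,262)),ray(s,HS(645,324))))
P('hingeR',cross(ray(t,H(688,242)),ray(s,HS(500,362))))
print('cardL',onz(t,T(134,60),.028),onz(t,T(136,120),.028),'cardR',onz(t,T(241,60),.028),onz(t,T(239,118),.028),'head',onz(t,T(165,147),.028),onz(t,T(206,147),.028))
print('mat right',onz(t,T(264,215),.002),'mat bot',onz(t,T(205,285),.002))
o=manip.observe();print(o['t'],move(o,[.46,.22,.25],0))
E
```

```text
tintop [0.4598 0.22   0.0816] gap 0.0012
mouthL [0.5606 0.2665 0.0368] gap 0.0015
mouthR [0.5607 0.187  0.0378] gap 0.0021
tongueendL [ 0.5888 -0.2116  0.017 ] gap 0.0036
tongueendR [ 0.5926 -0.2455  0.0217] gap 0.004
lipL [ 0.4915 -0.2015  0.0207] gap 0.0043
lipR [ 0.5035 -0.2831  0.0364] gap 0.0016
hingeL [ 0.4419 -0.2017  0.0344] gap 0.0031
hingeR [ 0.4546 -0.2928  0.0364] gap 0.0017
cardL [0.55604836 0.25570455 0.028     ] [0.52064439 0.25363306 0.028     ] cardR [0.55675875 0.19281567 0.028     ] [0.52249109 0.19324677 0.028     ] head [0.50494081 0.23624255 0.028     ] [0.50520388 0.21221797 0.028     ]
mat right [0.46641068 0.1814708  0.002     ] mat bot [0.42416622 0.21585168 0.002     ]
0.1 (array([ 50.72, -62.54,  -5.78]), np.float64(19.8))
```

```bash
python3 - <<'E'
from h import *
from station import manip
o=manip.observe();print(move(o,[.50,-.24,.28],0.12)); c=manip.camera('wrist');print(c['vfov'],np.round(c['tool_from_camera'],3).tolist(),c['cx'],c['cy'])
E
```

```text
(array([ 38.9 , -17.92,  -8.87]), np.float64(12.9))
60.982030241398306 [[-0.0, -0.964, -0.267, 0.077], [1.0, -0.001, 0.001, -0.0], [-0.001, -0.267, 0.964, -0.193], [0.0, 0.0, 0.0, 1.0]] 311.5903014958375 248.1227477352578
```

Call:
step_arm([
  [[38.9,-17.9,-8.9,12.9],[38.9,-17.9,-8.9,12.9],[38.9,-17.9,-8.9,12.9],[38.9,-17.9,-8.9,12.9],[38.9,-17.9,-8.9,12.9]],
], jaw=-1)

```text
t: 0.78
position: [0.4129, -0.3259, 0.2553]
orientation: [-3.141, 0.0, 0.12]
contact_force: [-0.3, -0.6, 0.5]
gripper_width: 1.002
grasp_force: 0.0
```

```bash
python3 - <<'E'
from h import *
from station import manip
o=manip.observe();print(o['t'],o['position'],o['orientation'],move(o,[.50,-.24,.28],0.12))
E
```

```text
0.775 [ 0.41294871 -0.32585064  0.25531693] [-3.14149113e+00  6.63922994e-05  1.20360296e-01] (array([ 9.67, -7.48, -2.47]), np.float64(0.0))
```

Call:
step_arm([
  [[9.7,-7.5,-2.5,0],[9.7,-7.5,-2.5,0],[9.7,-7.5,-2.5,0],[9.7,-7.5,-2.5,0]],
])

```text
t: 1.27
position: [0.4988, -0.2413, 0.2795]
orientation: [-3.141, 0.001, 0.121]
contact_force: [-0.3, -0.5, -0.1]
gripper_width: 1.0
grasp_force: 0.0
```

```bash
python3 - <<'E'
from h import *
from station import manip
o,c=wrist(manip,'wh');print(o['t'],o['position'],move(o,[.50,.22,.30],0.0))
cv2.imwrite('pics/wh.png',cv2.cvtColor(c['image'],4))
E
```

```text
1.275 [ 0.49875679 -0.24127252  0.27947208] (array([  5.71, -45.77,  -2.05]), np.float64(7.0))
```

View pics/wh.png

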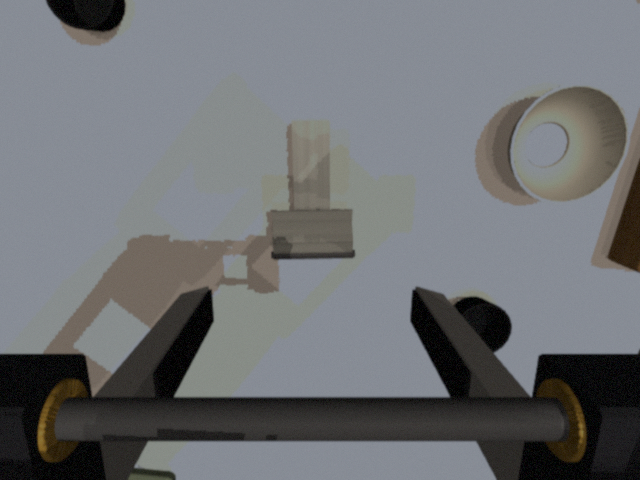

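The wrist view shows the tongue at columns 287–330, rows 121–209, the flap's lip at row 210 and the wall's dark edge from (272,255) to (355,253). Next I go over the caddy.

Call:
step_arm([
  [[5.7,-45.8,-2,7],[5.7,-45.8,-2,7],[5.7,-45.8,-2,7],[5.7,-45.8,-2,7],[5.7,-45.8,-2,7]],
])

```text
t: 1.95
position: [0.4996, 0.0707, 0.2933]
orientation: [3.141, 0.0, -0.005]
contact_force: [0.6, -0.3, -0.1]
gripper_width: 1.0
grasp_force: 0.0
```

```bash
python3 - <<'E'
from h import *
from station import manip
o=manip.observe();print(o['t'],o['position'],move(o,[.50,.22,.28],0.0))
c=pickle.load(open('wh.pkl','rb'));g=cv2.cvtColor(c['image'],7).astype(float)
g=cv2.GaussianBlur(g,(0,0),1.2)
gx=cv2.Sobel(g,6,1,0);gy=cv2.Sobel(g,6,0,1)
def peak(a,lo,hi):
    i=lo+np.argmax(np.abs(a[lo:hi]));q=np.abs(a[i-1:i+2]);return i+.5*(q[0]-q[2])/(q[0]-2*q[1]+q[2]),a[i]
for r in (130,150,170,190,202):
    a,b=peak(gx[r],278,298),peak(gx[r],320,340);print(r,np.round(a,1),np.round(b,1),(onz(c,(a[0],r),.022)[:2]).round(4),(onz(c,(b[0],r),.022)[:2]).round(4))
for x in (295,305,315,325):a=peak(gy[:,x],110,130);b=peak(gy[:,x],203,217);print(x,np.round(a,1),np.round(b,1),onz(c,(x,a[0]),.022).round(4),onz(c,(x,b[0]),.034).round(4))
for x in (276,290,310,330,350):
    print(x,[(y,int(g[y,x])) for y in range(246,262,1)][::1])
for r in (215,230,245):
    a,b=peak(gx[r],260,282),peak(gx[r],345,365);print(r,np.round(a,1),np.round(b,1))
E
```

```text
1.95 [0.49958059 0.07068152 0.29330272] (array([ -0.04, -14.93,   1.33]), np.float64(-0.3))
130 [286.5 -61.3] [329.8   9.2] [ 0.5774 -0.2048] [ 0.583  -0.2504]
150 [286.4 -58.2] [329.4  19.3] [ 0.5569 -0.2069] [ 0.5625 -0.2528]
170 [287.6 -67. ] [329.3  53.5] [ 0.536  -0.2104] [ 0.5414 -0.2554]
190 [288.3 -80.1] [329.5  57.2] [ 0.5144 -0.2134] [ 0.5199 -0.2586]
202 [288.8 -72.6] [329.6  43.3] [ 0.5012 -0.2154] [ 0.5067 -0.2605]
295 [120.5 -10.2] [208.2 -35.4] [ 0.5881 -0.2127  0.022 ] [ 0.4973 -0.2232  0.034 ]
305 [120.  -15.2] [208.2 -46.1] [ 0.5899 -0.2231  0.022 ] [ 0.4986 -0.234   0.034 ]
315 [118.9  -7.8] [207.7 -50.4] [ 0.5922 -0.2335  0.022 ] [ 0.5004 -0.2447  0.034 ]
325 [120.9  -5.8] [208.1 -44.7] [ 0.5915 -0.2442  0.022 ] [ 0.5014 -0.2556  0.034 ]
276 [(246, 71), (247, 72), (248, 73), (249, 73), (250, 72), (251, 69), (252, 64), (253, 55), (254, 46), (255, 39), (256, 37), (257, 41), (258, 54), (259, 75), (260, 96), (261, 110)]
290 [(246, 75), (247, 76), (248, 78), (249, 80), (250, 80), (251, 78), (252, 72), (253, 64), (254, 55), (255, 49), (256, 46), (257, 52), (258, 71), (259, 97), (260, 120), (261, 133)]
310 [(246, 102), (247, 103), (248, 103), (249, 102), (250, 99), (251, 93), (252, 82), (253, 70), (254, 61), (255, 56), (256, 57), (257, 66), (258, 85), (259, 108), (260, 126), (261, 135)]
330 [(246, 102), (247, 102), (248, 102), (249, 101), (250, 98), (251, 91), (252, 80), (253, 68), (254, 59), (255, 55), (256, 58), (257, 72), (258, 94), (259, 116), (260, 130), (261, 136)]
350 [(246, 92), (247, 92), (248, 91), (249, 88), (250, 82), (251, 74), (252, 64), (253, 57), (254, 53), (255, 53), (256, 61), (257, 79), (258, 102), (259, 122), (260, 132), (261, 136)]
215 [266.  -80.7] [351.7  83.9]
230 [265.7 -82.2] [351.9  79.1]
245 [272.3 -64.8] [352.4  97. ]
```

Call:
step_arm([
  [[0,-14.9,1.3,0],[0,-14.9,1.3,0],[0,-14.9,1.3,0],[0,-14.9,1.3,0]],
])

```text
t: 2.45
position: [0.5, 0.2194, 0.2796]
orientation: [3.141, 0.002, -0.001]
contact_force: [-1.2, -1.2, 0.1]
gripper_width: 0.997
grasp_force: 0.0
```

```bash
python3 - <<'E'
from h import *
from station import manip
c=pickle.load(open('wh.pkl','rb'))
print('lipmid',onz(c,(310,209),.034).round(4),'wallmid',onz(c,(313.5,255),.045).round(4))
o,c=wrist(manip,'wc');print(o['t'],o['position'],o['orientation'])
cv2.imwrite('pics/wc.png',cv2.cvtColor(c['image'],4))
E
```

```text
lipmid [ 0.4984 -0.2395  0.034 ] wallmid [ 0.4503 -0.2492  0.045 ]
2.45 [0.50003507 0.21943369 0.27961623] [ 3.14072985e+00  1.88164323e-03 -1.05507138e-03]
```

View pics/wc.png

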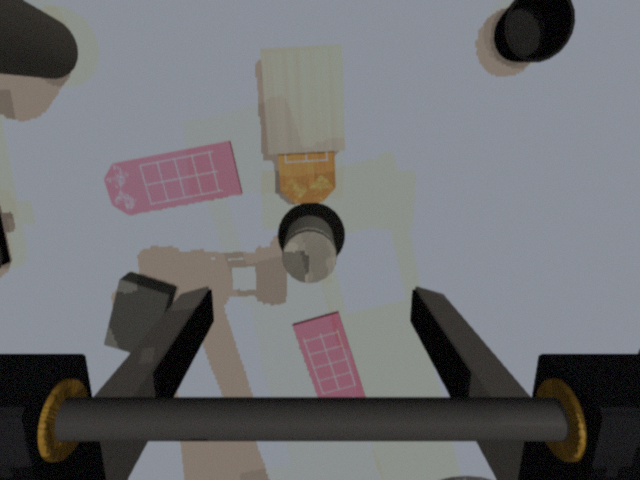

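The wrist view shows the tin's top at (310,256), the mat spanning columns 278–345 with its top at row 203, the card between columns 279 and 335, and the pocket mouth at row ~154.

```bash
python3 - <<'E'
from h import *
from station import manip
c=pickle.load(open('wc.pkl','rb'));t=pickle.load(open('top0.pkl','rb'))
h=cv2.cvtColor(c['image'],cv2.COLOR_RGB2HSV)
m=((h[...,0]>8)&(h[...,0]<28)&(h[...,1]>150)).astype(np.uint8);m[:140]=0;m[215:]=0;m[:,:260]=0;m[:,350:]=0
for r in (160,166,172,178,184):
    x=np.flatnonzero(m[r]);print(r,x[0],x[-1],onz(c,(x[0]-.5,r),.028)[:2].round(4),onz(c,(x[-1]+.5,r),.028)[:2].round(4))
ys=np.flatnonzero(m[:,300:315].sum(1)>7);print('mouth/head rows',ys[0],ys[-1],onz(c,(310,ys[0]-.5),.036).round(4),onz(c,(307,ys[-1]+.5),.028).round(4))
g=cv2.GaussianBlur(cv2.cvtColor(c['image'],7).astype(float),(0,0),1.2);gx=cv2.Sobel(g,6,1,0)
for r in (60,80,100,120,140):
    a=255+np.argmax(np.abs(gx[r,255:272]));b=335+np.argmax(np.abs(gx[r,335:350]));print(r,a,b,onz(c,(a,r),.036)[:2].round(4),onz(c,(b,r),.036)[:2].round(4))
# mat: black pixels, fit circle on table rays
d=((c['image'].max(2)<45)).astype(np.uint8);d[:195]=0;d[270:]=0;d[:,:265]=0;d[:,360:]=0
cc=max(cv2.findContours(d,0,1)[0],key=cv2.contourArea);hull=cv2.convexHull(cc)[:,0]
P=np.array([onz(c,p,.002)[:2] for p in hull]);P0=P[P[:,0]>.463]
A=np.c_[2*P0,np.ones(len(P0))];s=np.linalg.lstsq(A,(P0**2).sum(1),rcond=None)[0];print('mat',s[:2].round(4),'r',np.sqrt(s[2]+s[:2]@s[:2]).round(4))
print('tin',cross(ray(c,(310,256)),ray(t,(222.9,255.1))),onz(c,(310,256),.08).round(4))
o=manip.observe();print(move(o,[.460,.221,.05],0))
E
```

```text
Traceback (most recent call last):
IndexError: index 0 is out of bounds for axis 0 with size 0
```

```bash
cat > a.py <<'E'
from h import *
from station import manip
c=pickle.load(open('wc.pkl','rb'));t=pickle.load(open('top0.pkl','rb'))
h=cv2.cvtColor(c['image'],cv2.COLOR_RGB2HSV);print(h[175,300:320:5].tolist())
m=((h[...,0]>8)&(h[...,0]<28)&(h[...,1]>100)).astype(np.uint8);m[:140]=0;m[215:]=0;m[:,:260]=0;m[:,350:]=0
m=cv2.morphologyEx(m,cv2.MORPH_OPEN,np.ones((3,3)))
for r in (160,166,172,178,184):
    x=np.flatnonzero(m[r])
    if len(x):print(r,x[0],x[-1],onz(c,(x[0]-.5,r),.028)[:2].round(4),onz(c,(x[-1]+.5,r),.028)[:2].round(4))
ys=np.flatnonzero(m[:,300:315].sum(1)>7);print('mouth/head rows',ys[0],ys[-1],onz(c,(310,ys[0]-.5),.036).round(4),onz(c,(307,ys[-1]+.5),.028).round(4))
g=cv2.GaussianBlur(cv2.cvtColor(c['image'],7).astype(float),(0,0),1.2);gx=cv2.Sobel(g,6,1,0)
for r in (60,80,100,120,140):
    a=255+np.argmax(np.abs(gx[r,255:272]));b=335+np.argmax(np.abs(gx[r,335:350]));print(r,a,b,onz(c,(a,r),.036)[:2].round(4),onz(c,(b,r),.036)[:2].round(4))
d=((c['image'].max(2)<45)).astype(np.uint8);d[:195]=0;d[270:]=0;d[:,:265]=0;d[:,360:]=0
cc=max(cv2.findContours(d,0,1)[0],key=cv2.contourArea);hull=cv2.convexHull(cc)[:,0]
P=np.array([onz(c,p,.002)[:2] for p in hull]);P0=P[P[:,0]>.463]
A=np.c_[2*P0,np.ones(len(P0))];s=np.linalg.lstsq(A,(P0**2).sum(1),rcond=None)[0];print('mat',s[:2].round(4),'r',np.sqrt(s[2]+s[:2]@s[:2]).round(4))
print('tin',cross(ray(c,(310,256)),ray(t,(222.9,255.1))),onz(c,(310,256),.08).round(4))
o=manip.observe();print(move(o,[.460,.221,.05],0))
E
python3 a.py
```

```text
[[18, 144, 135], [18, 139, 132], [17, 138, 137], [16, 140, 120]]
160 279 333 [0.5517 0.2544] [0.5516 0.1957]
166 279 333 [0.5454 0.2546] [0.5453 0.1956]
172 279 333 [0.539  0.2547] [0.5389 0.1955]
178 280 334 [0.5326 0.2538] [0.5325 0.1944]
184 280 334 [0.5262 0.2539] [0.5261 0.1943]
mouth/head rows 153 203 [0.5597 0.2208 0.036 ] [0.5048 0.2242 0.028 ]
60 257 343 [0.6486 0.2728] [0.6485 0.188 ]
80 257 342 [0.6303 0.2734] [0.6302 0.1887]
100 258 344 [0.6115 0.2731] [0.6113 0.1863]
120 260 344 [0.5922 0.2718] [0.5921 0.1859]
140 261 344 [0.5724 0.2715] [0.5723 0.1855]
mat [0.4625 0.2199] r 0.0386
tin (array([0.45964022, 0.22058591, 0.07747573]), np.float64(0.0008447862474924623)) [0.4602 0.2209 0.08  ]
(array([-4.  , -0.28, 23.  ]), np.float64(-0.1))
```

Call:
step_arm([
  [[-4,-0.1,6,0],[-4,-0.1,12,0],[-4,-0.1,18,0],[-4,-0.1,22.5,0],[-4,-0.1,22.5,0]],
])

```text
t: 3.12
position: [0.4566, 0.2175, 0.0519]
orientation: [3.138, 0.01, -0.005]
contact_force: [-0.5, -0.3, 0.3]
gripper_width: 1.0
grasp_force: 0.0
```

Call:
step_arm([
  [[0,0,0,0],[0,0,0,0],[0,0,0,0],[0,0,0,0],[0,0,0,0]],
], jaw=1, grip_force=20)

```text
t: 3.75
position: [0.4611, 0.2213, 0.0565]
orientation: [-3.141, -0.002, -0.001]
contact_force: [0.3, 0.2, 3.0]
gripper_width: 0.573
grasp_force: 20.0
```

Call:
step_arm([
  [[0,0,-3,0],[0,3,-4,0],[0,8,-4,0],[0,13,-4,0],[0,18,-4,0]],
])

```text
t: 4.38
position: [0.4593, 0.0396, 0.0952]
orientation: [3.141, 0.001, -0.001]
contact_force: [0.7, 0.2, -1.8]
gripper_width: 0.575
grasp_force: 20.0
```

Call:
step_arm([
  [[0,3.5,0,0],[0,4.5,0,0],[0,4.5,2,0],[0,4.5,3,0],[0,4.5,3.5,0]],
])

```text
t: 5.0
position: [0.4593, -0.0032, 0.0597]
orientation: [-3.141, 0.002, -0.0]
contact_force: [-0.5, -0.6, -1.9]
gripper_width: 0.575
grasp_force: 20.0
```

```bash
python3 - <<'E'
from station import manip
o=manip.observe();print(o['t'],o['position'],o['orientation'],o['contact_force'])
E
```

```text
5.0 [ 0.45929337 -0.00322441  0.05971934] [-3.14102032e+00  1.86123516e-03 -3.49616283e-04] [-0.51626749 -0.5855527  -1.89927349]
```

Call:
step_arm([
  [[0,0,0.3,0],[0,0,0.5,0],[0,0,0.55,0],[0,0,0.55,0]],
])

```text
t: 5.5
position: [0.4603, -0.0042, 0.0554]
orientation: [3.142, -0.001, -0.001]
contact_force: [0.6, 0.0, -2.1]
gripper_width: 0.576
grasp_force: 20.0
```

Call:
step_arm([
  [[0,0,0,0],[0,0,0,0],[0,0,0,0],[0,0,0,0]],
], jaw=-1)

```text
t: 6.0
position: [0.4603, -0.0042, 0.0553]
orientation: [3.142, -0.0, -0.002]
contact_force: [0.6, -0.7, -0.9]
gripper_width: 0.963
grasp_force: 0.0
```

Call:
step_arm([
  [[0,0,-4,0],[0,0,-9,0],[0,0,-14,0],[0,0,-17,0]],
])

```text
t: 6.5
position: [0.4613, -0.0044, 0.2282]
orientation: [3.141, -0.004, -0.001]
contact_force: [0.1, 0.1, 0.0]
gripper_width: 0.999
grasp_force: 0.0
```

```bash
python3 - <<'E'
from h import *
from station import manip
o,c=wrist(manip,'w3');print(o['t'],o['position'],move(o,[.538,.225,.15],.025))
t=manip.camera('top');pickle.dump(t,open('top1.pkl','wb'))
A=np.hstack([cv2.resize(c['image'],(400,300)),cv2.resize(t['image'][140:290,180:380],(400,300),interpolation=2)])
cv2.imwrite('pics/w3.png',cv2.cvtColor(A,4))
E
```

```text
6.5 [ 0.46125704 -0.00435742  0.22823325] (array([  7.61, -22.95,   7.84]), np.float64(-1.5))
```

View pics/w3.png

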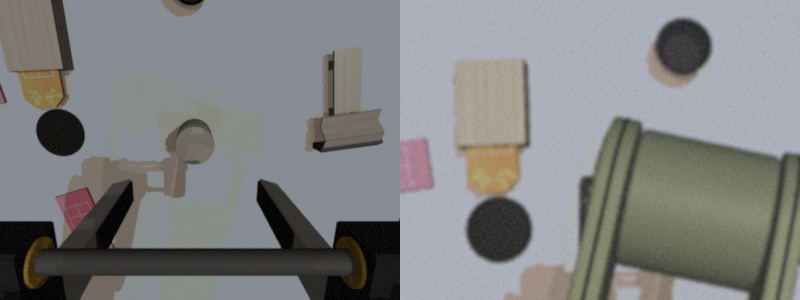

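The tin stands upright on bare worktop (wrist 195,140), and the mat (499,229 in the right half) and card head are now free. I'll measure the mat, and the card height across the two views.

```bash
python3 - <<'E'
from h import *
from station import manip
t=pickle.load(open('top1.pkl','rb'));c=pickle.load(open('w3.pkl','rb'))
def blob(m,b):
    q=np.zeros_like(m);q[b[1]:b[3],b[0]:b[2]]=m[b[1]:b[3],b[0]:b[2]]
    return max(cv2.findContours(cv2.morphologyEx(q,2,np.ones((3,3))),0,1)[0],key=cv2.contourArea)
cm=lambda c:((lambda h:((h[...,0]>8)&(h[...,0]<28)&(h[...,1]>90)).astype(np.uint8))(cv2.cvtColor(c['image'],cv2.COLOR_RGB2HSV)))
for n,k,b in(('top',t,(205,230,255,285)),('wr',c,(50,160,150,255))):
    e=cv2.fitEllipse(blob((k['image'].max(2)<60).astype(np.uint8),b));print(n,'mat',onz(k,e[0],.002).round(4),np.round(e,1).tolist() if 0 else e)
bt=blob(cm(t),(205,205,250,245));bw=blob(cm(c),(20,100,115,185))
at=cv2.approxPolyDP(cv2.convexHull(bt),1.2,True)[:,0];aw=cv2.approxPolyDP(cv2.convexHull(bw),2,True)[:,0];print(at.tolist(),aw.tolist())
M=lambda b:(lambda m:(m['m10']/m['m00'],m['m01']/m['m00']))(cv2.moments(b))
print('visible card centroid',cross(ray(t,M(bt)),ray(c,M(bw))))
for a in aw:print(a,onz(c,a,.028).round(4))
for a in at:print(a,onz(t,a,.028).round(4))
E
```

```text
top mat [0.4634 0.2207 0.002 ] ((229.21681213378906, 254.44204711914062), (29.222362518310547, 29.426143646240234), 67.31354522705078)
wr mat [0.4635 0.2195 0.002 ] ((96.29651641845703, 211.60202026367188), (69.13574981689453, 79.4599838256836), 128.56382751464844)
[[238, 213], [238, 227], [234, 233], [230, 235], [221, 235], [217, 232], [214, 227], [214, 218], [227, 213]] [[96, 113], [103, 154], [91, 170], [58, 172], [39, 157], [29, 114], [86, 111]]
visible card centroid (array([0.5324419 , 0.22164523, 0.02906707]), np.float64(0.0018362760346836066))
[ 96 113] [0.5596 0.1931 0.028 ]
[103 154] [0.5229 0.1917 0.028 ]
[ 91 170] [0.5081 0.2051 0.028 ]
[ 58 172] [0.5063 0.2367 0.028 ]
[ 39 157] [0.5203 0.2523 0.028 ]
[ 29 114] [0.5589 0.2546 0.028 ]
[ 86 111] [0.5614 0.202  0.028 ]
[238 213] [0.5606 0.1973 0.028 ]
[238 227] [0.5275 0.1966 0.028 ]
[234 233] [0.5132 0.2057 0.028 ]
[230 235] [0.5084 0.2149 0.028 ]
[221 235] [0.5082 0.236  0.028 ]
[217 232] [0.5151 0.2456 0.028 ]
[214 227] [0.5268 0.2529 0.028 ]
[214 218] [0.5481 0.2534 0.028 ]
[227 213] [0.5603 0.2232 0.028 ]
```

Call:
step_arm([
  [[7.6,-23,7.8,-1.5],[7.6,-23,7.8,-1.5],[7.6,-23,7.8,-1.5],[7.6,-23,7.8,-1.5],[7.6,-23,7.8,-1.5]],
])

```text
t: 7.22
position: [0.5339, 0.2283, 0.1424]
orientation: [3.141, 0.007, 0.029]
contact_force: [0.4, -1.3, 1.1]
gripper_width: 0.999
grasp_force: 0.0
```

```bash
sed -i "s/'wc.pkl'/'w4.pkl'/" a.py; python3 - <<'E'
from h import *
from station import manip
o,c=wrist(manip,'w4');print(o['t'],o['position'],o['orientation'])
h=cv2.cvtColor(c['image'],cv2.COLOR_RGB2HSV)
m=((h[...,0]>8)&(h[...,0]<28)&(h[...,1]>90)).astype(np.uint8);m=cv2.morphologyEx(m,2,np.ones((3,3)))
k=max(cv2.findContours(m[:320,150:450],0,1,offset=(150,0))[0],key=cv2.contourArea)
x,y,w,hh=cv2.boundingRect(k);print(x,y,w,hh)
for r in np.linspace(y+6,y+hh-2,8).astype(int):
    q=k[k[:,0,1]==r][:,0,0]
    if len(q):print(r,q.min(),q.max(),onz(c,(q.min()-.5,r),.028)[:2].round(4),onz(c,(q.max()+.5,r),.028)[:2].round(4))
print('head',onz(c,(x+w/2,y+hh-.5),.028).round(4),'mouth',onz(c,(x+w/2,y),.036).round(4))
print(move(o,[.540,.2245,.05],.025))
E
```

```text
7.225 [0.53390196 0.22832472 0.14236636] [3.14051364 0.00736561 0.02931885]
277 206 79 68
212 277 355 [0.5532 0.2557] [0.555  0.1954]
220 278 355 [0.547  0.2549] [0.5487 0.195 ]
229 278 354 [0.5399 0.2548] [0.5416 0.1954]
237 278 354 [0.5336 0.2548] [0.5353 0.195 ]
246 279 354 [0.5263 0.254 ] [0.528  0.1946]
254 280 352 [0.5198 0.2531] [0.5215 0.1958]
263 289 343 [0.5126 0.246 ] [0.5138 0.2025]
272 297 337 [0.5052 0.2395] [0.5062 0.2069]
head [0.5044 0.2235 0.028 ] mouth [0.5601 0.2255 0.036 ]
(array([0.67, 0.39, 9.23]), np.float64(0.2))
```

Call:
step_arm([
  [[0,0,4,0],[0,0,7,0],[0,0,7,0],[0,0,7,0]],
])

```text
t: 7.78
position: [0.5373, 0.225, 0.0784]
orientation: [-3.141, -0.002, 0.023]
contact_force: [0.3, -0.2, 0.1]
gripper_width: 1.001
grasp_force: 0.0
```

```bash
python3 - <<'E'
from h import *
from station import manip
o=manip.observe();print(o['t'],o['position'],o['orientation'],move(o,[.541,.2245,.031],.03))
E
```

```text
7.775 [0.53729634 0.22497809 0.07843224] [-3.14140164e+00 -1.79457812e-03  2.34523176e-02] (array([0.36, 0.06, 4.74]), np.float64(-0.4))
```

Call:
step_arm([
  [[0.4,0,2.5,-0.4],[0.4,0,4.2,-0.4],[0.4,0,4.7,-0.4],[0.4,0,4.7,-0.4]],
])

```text
t: 8.28
position: [0.5405, 0.2258, 0.0303]
orientation: [-3.142, -0.0, 0.032]
contact_force: [0.8, 0.7, 0.1]
gripper_width: 0.995
grasp_force: 0.0
```

Call:
step_arm([
  [[0,0,0,0],[0,0,0,0],[0,0,0,0],[0,0,0,0],[0,0,0,0]],
], jaw=1, grip_force=20)

```text
t: 8.9
position: [0.5405, 0.2259, 0.0302]
orientation: [-3.142, -0.0, 0.032]
contact_force: [0.5, -0.8, -0.5]
gripper_width: 0.507
grasp_force: 0.0
```

Call:
step_arm([
  [[-0.3,0,0,0],[-0.9,0,0,0],[-1.5,0,0,0],[-1.8,0,0,0],[-1.8,0,0,0]],
])

```text
t: 9.52
position: [0.5222, 0.2253, 0.0302]
orientation: [3.142, -0.0, 0.032]
contact_force: [1.1, -0.3, -0.1]
gripper_width: 0.008
grasp_force: 0.0
```

```bash
python3 - <<'E'
from h import *
from station import manip
o,c=wrist(manip,'w5');print(o['t'],o['position'],o['moment'],o['contact_force'])
t=manip.camera('scene');pickle.dump(t,open('sc5.pkl','wb'))
A=np.hstack([cv2.resize(c['image'],(400,300)),cv2.resize(t['image'][165:285,340:500],(400,300),interpolation=2)])
cv2.imwrite('pics/w5.png',cv2.cvtColor(A,4))
E
```

```text
9.525 [0.52215047 0.22530752 0.03020573] [ 0.03037239 -0.03287892 -0.01828487] [ 1.06852279 -0.28851393 -0.14333166]
```

View pics/w5.png

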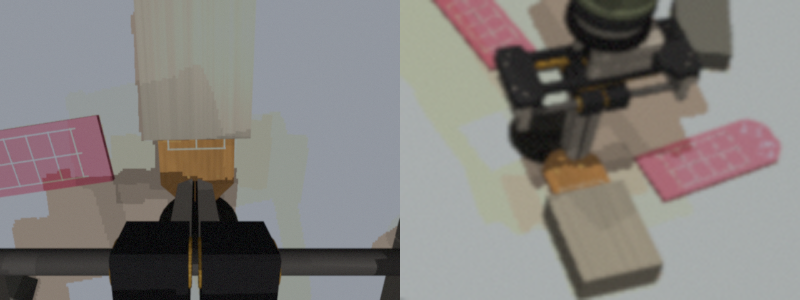

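The wrist view shows the closed fingers near the card head at (195,185), with the card still sticking out and its corners at about (160,185) and (235,180). I need the card's numbers before doing anything else.

```bash
cat > card.py <<'E'
from h import *
def card(c,box,z=.028):
    h=cv2.cvtColor(c['image'],cv2.COLOR_RGB2HSV)
    m=((h[...,0]>8)&(h[...,0]<28)&(h[...,1]>100)).astype(np.uint8);m=cv2.morphologyEx(m,2,np.ones((3,3)))
    x0,y0,x1,y1=box
    k=max(cv2.findContours(m[y0:y1,x0:x1],0,1,offset=(x0,y0))[0],key=cv2.contourArea)
    x,y,w,hh=cv2.boundingRect(k);print(x,y,w,hh)
    for r in np.linspace(y+4,y+hh-2,9).astype(int):
        q=k[k[:,0,1]==r][:,0,0]
        if len(q):print(r,q.min(),q.max(),onz(c,(q.min()-.5,r),z)[:2].round(4),onz(c,(q.max()+.5,r),z)[:2].round(4))
E
python3 - <<'E'
from card import *
card(pickle.load(open('w5.pkl','rb')),(220,200,420,340))
print();card(pickle.load(open('sc5.pkl','rb')),(380,215,440,260))
print();card(pickle.load(open('scene0.pkl','rb')),(380,215,440,260))
c=pickle.load(open('w5.pkl','rb'));E=c['extrinsics']
for n,p in(('tip',[.522,.2253,.005]),('grasp',[.522,.2253,.024])):
    q=np.linalg.inv(E)@np.r_[p,1];u=K(c)@q[:3];print(n,u[:2]/u[2])
E
```

```text
253 222 122 98
226 253 374 [0.5558 0.2556] [0.5576 0.1958]
237 253 374 [0.5502 0.2556] [0.5521 0.1954]
249 254 373 [0.5441 0.2552] [0.5459 0.1955]
260 255 373 [0.5384 0.2547] [0.5402 0.1951]
272 256 374 [0.532  0.2542] [0.5339 0.1941]
283 257 373 [0.5261 0.2537] [0.528  0.1942]
295 258 370 [0.5196 0.2533] [0.5214 0.1952]
306 270 358 [0.5137 0.2471] [0.5151 0.201 ]
318 344 348 [0.5081 0.2084] [0.5082 0.2058]

397 225 26 17
229 398 419 [0.5142 0.1984] [0.5254 0.253 ]
230 398 420 [0.5172 0.1975] [0.5289 0.2544]
231 397 420 [0.5197 0.1941] [0.5319 0.2534]
233 397 421 [0.5258 0.1922] [0.5384 0.2538]
234 397 422 [0.5288 0.1913] [0.5419 0.2553]
235 397 422 [0.5317 0.1904] [0.5449 0.2542]
237 398 419 [0.5382 0.191 ] [0.5493 0.2449]
238 399 419 [0.5417 0.1925] [0.5522 0.2439]
240 400 409 [0.5481 0.1932] [0.5531 0.2175]

398 223 24 19
227 398 416 [0.5081 0.2003] [0.5178 0.2476]
228 398 418 [0.5111 0.1994] [0.5219 0.2515]
230 398 419 [0.5172 0.1975] [0.5284 0.252 ]
231 398 419 [0.5202 0.1966] [0.5314 0.2509]
233 398 420 [0.5263 0.1947] [0.5379 0.2514]
235 398 421 [0.5323 0.1929] [0.5444 0.2518]
236 398 421 [0.5352 0.1919] [0.5474 0.2508]
238 399 411 [0.5417 0.1925] [0.5482 0.2243]
240 400 409 [0.5481 0.1932] [0.5531 0.2175]
tip [311.97129192 277.19157935]
grasp [312.04508212 289.39021822]
```

```bash
python3 - <<'E'
from h import *
c=pickle.load(open('w5.pkl','rb'));s=pickle.load(open('sc5.pkl','rb'))
A=np.hstack([cv2.resize(c['image'][200:350,230:430],(400,300),interpolation=2),cv2.resize(s['image'][205:250,380:440],(400,300),interpolation=2)])
A=np.clip(A.astype(float)*1.5,0,255).astype(np.uint8)
cv2.imwrite('pics/z5.png',cv2.cvtColor(A,4))
E
```

View pics/z5.png

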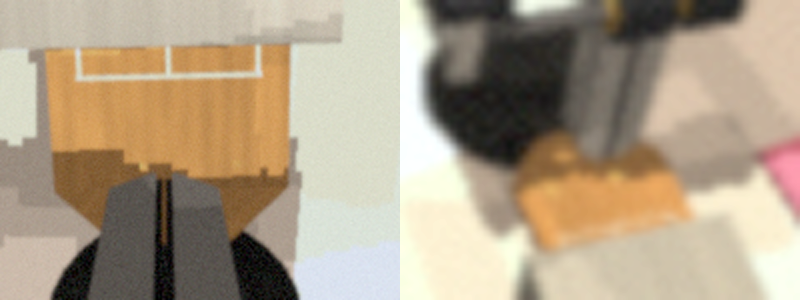

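```bash
python3 - <<'E'
from h import *
from station import manip
c=pickle.load(open('w5.pkl','rb'));s=pickle.load(open('sc5.pkl','rb'))
print(cross(ray(c,(230+79,200+88)),ray(s,(380+205/6.67,205+157/6.67))))
o=manip.observe();print(o['position'],o['orientation'],o['gripper_width'],o['joint_positions'])
E
```

```text
(array([0.52898815, 0.22679241, 0.041172  ]), np.float64(0.0007874361274373288))
[0.52262921 0.225313   0.03030318] [-3.14152948e+00 -4.18803224e-04  3.16566278e-02] 0.0018719798109757095 [ 2.55013114e-01  3.76790463e-01  1.68878530e+00 -3.54151810e-05
  1.07559450e+00  1.79416962e+00]
```

The closed fingertips sit about 11 mm above the card: two views put them at z≈0.041 with the TCP at 0.030. The real fingers therefore end well short of the stated point. I'll open and go lower, watching the force.

Call:
step_arm([
  [[0,0,0,0],[1,0,0,0],[1.9,0,0,0],[1.9,0,0,0],[1.9,0,0,0]],
], jaw=-1)

```text
t: 10.25
position: [0.5414, 0.2258, 0.0299]
orientation: [3.142, 0.001, 0.031]
contact_force: [-0.1, -0.8, -0.0]
gripper_width: 0.505
grasp_force: 0.0
```

Call:
step_arm([
  [[0,0,0,0],[0,0,0.8,0],[0,0,1.6,0],[0,0,2.1,0],[0,0,2.1,0]],
])

```text
t: 10.88
position: [0.5407, 0.2257, 0.0082]
orientation: [3.141, 0.002, 0.032]
contact_force: [-0.2, 0.1, -0.5]
gripper_width: 0.991
grasp_force: 0.0
```

```bash
python3 - <<'E'
from h import *
from station import manip
o,c=wrist(manip,'w6');print(o['t'],o['position'],o['contact_force'],o['gripper_width'])
g=cv2.cvtColor(c['image'],7);E=c['extrinsics']
def px(p):
    q=np.linalg.inv(E)@np.r_[p,1];u=K(c)@q[:3];return (u[:2]/u[2]).round(1)
y=o['position'][1];x=o['position'][0]
for dz in(.025,0,-.012):
  print(dz,px([x+.008,y-.047,o['position'][2]-dz]),px([x+.008,y+.047,o['position'][2]-dz]))
s=manip.camera('scene')
A=np.hstack([cv2.resize(c['image'],(400,300)),cv2.resize(s['image'][195:255,370:450],(400,300),interpolation=2)])
A=np.clip(A.astype(float)*1.5,0,255).astype(np.uint8);cv2.imwrite('pics/z6.png',cv2.cvtColor(A,4))
E
```

```text
10.875 [0.54069744 0.2257038  0.00823573] [-0.1691367   0.13777384 -0.51962609] 0.9907791096899013
0.025 [395.9 266. ] [228.5 261.1]
0 [405.9 281.4] [218.8 276. ]
-0.012 [411.6 290.2] [213.3 284.5]
```

View pics/z6.png

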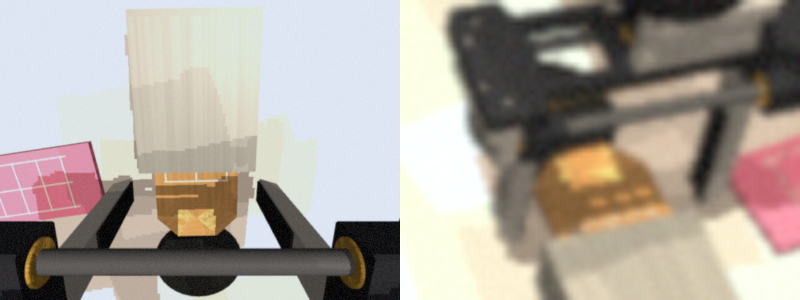

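The fingertips appear at (211,291) and (413,291) in full-size pixels, which means they end about 12.5 mm behind the reported TCP. So I use grasp TCP z ≈ -0.004 for the card, putting the tips at about 8 mm.

Call:
step_arm([
  [[0,0,0.5,0],[0,0,0.9,0],[0,0,1.2,0],[0,0,1.2,0]],
])

```text
t: 11.48
position: [0.5411, 0.2258, -0.0033]
orientation: [3.141, 0.001, 0.032]
contact_force: [0.3, -0.2, -0.3]
gripper_width: 0.999
grasp_force: 0.0
```

Call:
step_arm([
  [[0,0,0,0],[0,0,0,0],[0,0,0,0],[0,0,0,0],[0,0,0,0]],
], jaw=1, grip_force=20)

```text
t: 12.1
position: [0.5415, 0.2258, -0.0027]
orientation: [3.142, -0.0, 0.032]
contact_force: [0.1, -0.5, 0.7]
gripper_width: 0.633
grasp_force: 20.0
```

Call:
step_arm([
  [[-0.4,0,0,0],[-1,0,0,0],[-1.6,0,0,0],[-1.8,0,0,0],[-1.8,0,0,0]],
])

```text
t: 12.72
position: [0.5229, 0.2253, -0.0029]
orientation: [3.142, 0.001, 0.032]
contact_force: [-1.1, 0.2, 0.7]
gripper_width: 0.634
grasp_force: 20.0
```

Call:
step_arm([
  [[0,0,0,0],[0,0,0,0],[0,0,0,0]],
], jaw=-1)

```text
t: 13.1
position: [0.5235, 0.2253, -0.0029]
orientation: [3.142, 0.0, 0.032]
contact_force: [-0.1, -0.3, -0.1]
gripper_width: 0.917
grasp_force: 0.0
```

```bash
python3 - <<'E'
from card import *
from station import manip
o,c=wrist(manip,'w7');print(o['t'],o['position'],o['contact_force'],o['gripper_width'])
card(c,(220,200,410,450));print(move(o,[.5485,.2253,-.0035],.032))
E
```

```text
13.1 [ 0.52354049  0.22526337 -0.00290573] [-0.12952773 -0.27321004 -0.13719163] 0.9165249097529963
239 243 144 147
247 239 382 [0.5555 0.2567] [0.5574 0.1973]
264 240 382 [0.5482 0.2564] [0.55   0.1967]
282 241 381 [0.5402 0.2561] [0.542  0.1965]
299 242 380 [0.5325 0.2558] [0.5343 0.1964]
317 244 379 [0.5241 0.2551] [0.5259 0.1962]
335 245 378 [0.5155 0.2547] [0.5173 0.196 ]
352 246 377 [0.5072 0.2544] [0.509  0.1958]
370 257 366 [0.4983 0.2496] [0.4998 0.2001]
388 282 344 [0.4894 0.2382] [0.4902 0.2095]
(array([2.49, 0.08, 0.06]), np.float64(-0.0))
```

Call:
step_arm([
  [[0.8,0,0,0],[1.8,0,0,0],[2.5,-0.1,0,0],[2.5,-0.1,0,0]],
])

```text
t: 13.65
position: [0.5494, 0.2272, -0.0027]
orientation: [-3.141, -0.001, 0.031]
contact_force: [-0.3, -0.4, -0.2]
gripper_width: 0.998
grasp_force: 0.0
```

Call:
step_arm([
  [[0,0,0,0],[0,0,0,0],[0,0,0,0],[0,0,0,0],[0,0,0,0]],
], jaw=1, grip_force=30)

```text
t: 14.28
position: [0.5482, 0.2271, -0.0028]
orientation: [3.142, 0.0, 0.032]
contact_force: [-0.7, -0.6, 1.3]
gripper_width: 0.636
grasp_force: 30.0
```

Call:
step_arm([
  [[-1,0,0,0],[-2.5,0,0,0],[-4.5,0,0,0],[-7,0,0,0],[-9,0,0,0]],
])

```text
t: 14.9
position: [0.4559, 0.224, -0.0032]
orientation: [3.141, 0.002, 0.032]
contact_force: [-0.1, 0.3, -0.6]
gripper_width: 0.63
grasp_force: 30.0
```

Call:
step_arm([
  [[-1,0,0,0],[-1,0,0,0]],
])

```text
t: 15.15
position: [0.4475, 0.2239, -0.0029]
orientation: [3.142, 0.0, 0.032]
contact_force: [0.4, -0.5, 0.2]
gripper_width: 0.63
grasp_force: 30.0
```

```bash
python3 - <<'E'
from card import *
from station import manip
o,c=wrist(manip,'w8');print(o['t'],o['position'],o['contact_force'],o['gripper_width'])
card(c,(220,100,410,450))
E
```

```text
15.15 [ 0.44752976  0.22392876 -0.00286439] [ 0.40225448 -0.48549303  0.19635933] 0.62976042711854
231 103 162 295
107 231 392 [0.5342 0.2575] [0.5361 0.1965]
143 232 390 [0.521  0.2574] [0.523  0.1962]
179 235 388 [0.5073 0.2565] [0.5092 0.1958]
215 237 386 [0.4929 0.256 ] [0.4948 0.1954]
251 239 386 [0.4778 0.2554] [0.4797 0.1942]
287 241 383 [0.4619 0.2548] [0.4638 0.1942]
323 243 380 [0.4452 0.2542] [0.4471 0.1942]
359 246 377 [0.4277 0.2531] [0.4295 0.1942]
396 248 375 [0.4086 0.2524] [0.4105 0.1937]
```

Call:
step_arm([
  [[0,0,-3,0],[0,0,-7,0],[0,0,-11,0],[0,0,-12,0]],
])

```text
t: 15.7
position: [0.4518, 0.2247, 0.1204]
orientation: [-3.14, -0.007, 0.031]
contact_force: [-0.1, -0.7, -1.5]
gripper_width: 0.632
grasp_force: 30.0
```

```bash
python3 - <<'E'
from h import *
from station import manip
o=manip.observe();print(o['t'],o['position'],move(o,[.5695,-.2317,.117],.132))
E
```

```text
15.7 [0.45176205 0.22469153 0.12038242] (array([10.34, 45.99,  0.33]), np.float64(-5.8))
```

Call:
step_arm([
  [[1,4,0,0],[2.5,10,0,-2],[4,16,0,-4],[5.5,22,0,-5.8],[7,28,0,-5.8]],
])

```text
t: 16.32
position: [0.5271, -0.0557, 0.1156]
orientation: [-3.141, 0.002, 0.133]
contact_force: [-0.2, -0.0, -0.6]
gripper_width: 0.633
grasp_force: 30.0
```

```bash
python3 - <<'E'
from h import *
from station import manip
o=manip.observe();print(o['t'],o['position'],move(o,[.5695,-.2317,.117],.132))
E
```

```text
16.325 [ 0.52705327 -0.05565465  0.11564275] (array([ 1.88, 18.01, -0.15]), np.float64(0.0))
```

Call:
step_arm([
  [[1,5,0,0],[1.5,11,0,0],[1.9,16,0,0],[1.9,18,0,0],[1.9,18,0,0]],
])

```text
t: 16.95
position: [0.5693, -0.2301, 0.1157]
orientation: [-3.14, 0.002, 0.131]
contact_force: [-0.5, 0.2, 0.0]
gripper_width: 0.629
grasp_force: 30.0
```

```bash
python3 - <<'E'
from card import *
from station import manip
o,c=wrist(manip,'w9');print(o['t'],o['position'],o['orientation'],o['contact_force'],o['gripper_width'],move(o,[.5695,-.2317,.03],.132))
card(c,(200,50,430,450),.149-(.120-o['position'][2]))
E
```

```text
16.95 [ 0.56925461 -0.23005519  0.11568226] [-3.13975280e+00  1.69866988e-03  1.30828143e-01] [-0.536061    0.22283458  0.00641146] 0.6293166184185907 (array([0.02, 0.18, 8.57]), np.float64(-0.1))
231 104 162 295
108 231 392 [ 0.6519 -0.1878] [ 0.66  -0.249]
144 233 390 [ 0.6388 -0.1896] [ 0.6468 -0.2507]
180 235 388 [ 0.625  -0.1915] [ 0.633  -0.2524]
216 237 386 [ 0.6105 -0.1934] [ 0.6185 -0.2542]
252 239 383 [ 0.5953 -0.1955] [ 0.6032 -0.2557]
288 241 382 [ 0.5794 -0.1977] [ 0.5873 -0.2581]
324 243 380 [ 0.5626 -0.2   ] [ 0.5705 -0.2603]
360 247 376 [ 0.5451 -0.2033] [ 0.5527 -0.2616]
397 249 374 [ 0.5259 -0.2059] [ 0.5335 -0.264 ]
```

Call:
step_arm([
  [[0,0.1,4,0],[0,0.1,8,0],[0,0.1,10,0],[0,0.1,10.8,0],[0,0.1,10.8,0]],
])

```text
t: 17.62
position: [0.5706, -0.2302, 0.0096]
orientation: [3.141, -0.001, 0.134]
contact_force: [0.2, 0.1, -0.0]
gripper_width: 0.634
grasp_force: 30.0
```

```bash
python3 - <<'E'
from card import *
from station import manip
o,c=wrist(manip,'w10');print(o['t'],o['position'],o['contact_force'],move(o,[.5695,-.2317,-.001],.132))
s=manip.camera('scene');pickle.dump(s,open('sc10.pkl','wb'))
A=np.hstack([cv2.resize(c['image'],(400,300)),cv2.resize(s['image'][215:305,170:290],(400,300),interpolation=2)])
A=np.clip(A.astype(float)*1.4,0,255).astype(np.uint8);cv2.imwrite('pics/z10.png',cv2.cvtColor(A,4))
E
```

```text
17.625 [ 0.57056819 -0.23018889  0.00963669] [ 0.16340394  0.06856882 -0.04428242] (array([-0.13,  0.14,  1.06]), np.float64(0.1))
```

View pics/z10.png

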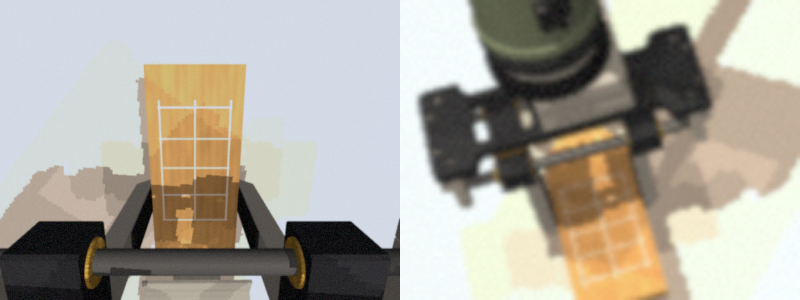

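This view shows the card held level above the tongue, with the flap's band just ahead of the head at about (195,280) and centred on the card. I've used all 10 views, so from here I check by numbers.

Call:
step_arm([
  [[0,0.1,0.4,0],[0,0.1,0.8,0],[0,0.1,1.1,0],[0,0.1,1.1,0]],
])

```text
t: 18.23
position: [0.5708, -0.232, -0.0014]
orientation: [3.141, -0.001, 0.133]
contact_force: [0.2, -0.1, 2.4]
gripper_width: 0.637
grasp_force: 30.0
```

Call:
step_arm([
  [[0,0,0,0],[0,0,0,0],[0,0,0,0],[0,0,0,0]],
], jaw=-1)

```text
t: 18.73
position: [0.57, -0.2315, -0.002]
orientation: [-3.141, 0.0, 0.133]
contact_force: [0.2, 0.6, 0.4]
gripper_width: 0.992
grasp_force: 0.0
```

```bash
python3 - <<'E'
from card import *
from station import manip
o,c=wrist(manip,'w11');print(o['t'],o['position'],o['orientation'],o['contact_force'],o['gripper_width'])
card(c,(200,50,430,450),.028)
E
```

```text
18.725 [ 0.57004622 -0.23147348 -0.00201346] [-3.14132973e+00  2.87686438e-04  1.32800738e-01] [0.16315812 0.56993422 0.43350945] 0.9924741368110914
235 102 157 297
106 235 391 [ 0.6535 -0.1906] [ 0.6613 -0.2496]
142 236 389 [ 0.6404 -0.1921] [ 0.6482 -0.2512]
178 238 387 [ 0.6267 -0.194 ] [ 0.6345 -0.253 ]
215 239 385 [ 0.6119 -0.1957] [ 0.6198 -0.2548]
251 241 384 [ 0.5969 -0.1978] [ 0.6047 -0.2572]
287 243 382 [ 0.581 -0.2  ] [ 0.5889 -0.2592]
324 245 380 [ 0.5639 -0.2024] [ 0.5718 -0.2614]
360 247 379 [ 0.5464 -0.2048] [ 0.5543 -0.2641]
397 249 377 [ 0.5274 -0.2075] [ 0.5352 -0.2665]
```

Call:
step_arm([
  [[1.5,0,0,0],[3.5,0,0,0],[4.5,0,0,0],[4.5,0,0,0]],
])

```text
t: 19.27
position: [0.6158, -0.2254, -0.0018]
orientation: [3.141, -0.0, 0.134]
contact_force: [0.2, 0.6, 0.1]
gripper_width: 0.997
grasp_force: 0.0
```

Call:
step_arm([
  [[0,0,0,0],[0,0,0,0],[0,0,0,0],[0,0,0,0],[0,0,0,0]],
], jaw=1, grip_force=40)

```text
t: 19.9
position: [0.6146, -0.2257, -0.0018]
orientation: [3.142, 0.0, 0.133]
contact_force: [-0.9, 0.2, 0.4]
gripper_width: 0.631
grasp_force: 40.0
```

Call:
step_arm([
  [[-0.5,0,0,0],[-1,0,0,0],[-1.5,0,0,0],[-2,0,0,0],[-2,0,0,0]],
])

```text
t: 20.52
position: [0.5943, -0.2284, -0.0018]
orientation: [-3.141, 0.001, 0.133]
contact_force: [0.3, -0.4, 0.6]
gripper_width: 0.631
grasp_force: 40.0
```

Call:
step_arm([
  [[-0.4,0,0,0],[-0.8,0,0,0],[-1.2,0,0,0],[-1.6,0,0,0],[-2,0,0,0]],
])

```text
t: 21.15
position: [0.5755, -0.231, -0.0016]
orientation: [3.141, -0.001, 0.133]
contact_force: [2.8, 0.2, -1.3]
gripper_width: 0.628
grasp_force: 40.0
```

```bash
python3 - <<'E'
from card import *
from station import manip
o,c=wrist(manip,'w12');print(o['t'],o['position'],o['orientation'],o['contact_force'],o['gripper_width'])
card(c,(200,50,430,450),.028)
E
```

```text
21.15 [ 0.57552928 -0.23104129 -0.00160599] [ 3.14101580e+00 -9.76317420e-04  1.33131378e-01] [ 2.76253573  0.19114633 -1.3053016 ] 0.6283202487946418
238 216 146 182
220 238 383 [ 0.6151 -0.1949] [ 0.623 -0.254]
242 239 383 [ 0.6059 -0.1961] [ 0.6138 -0.2557]
264 240 382 [ 0.5964 -0.1973] [ 0.6044 -0.257 ]
286 241 381 [ 0.5867 -0.1986] [ 0.5946 -0.2583]
308 243 381 [ 0.5766 -0.2003] [ 0.5846 -0.2601]
330 244 379 [ 0.5662 -0.2017] [ 0.5741 -0.2611]
352 245 378 [ 0.5555 -0.2031] [ 0.5634 -0.2626]
374 247 377 [ 0.5445 -0.205 ] [ 0.5523 -0.2641]
396 248 376 [ 0.5331 -0.2065] [ 0.5409 -0.2657]
```

Call:
step_arm([
  [[-0.4,0,0,0],[-0.8,0,0,0],[-1.2,0,0,0],[-1.5,0,0,0],[-1.5,0,0,0]],
])

```text
t: 21.82
position: [0.5597, -0.233, -0.0018]
orientation: [-3.141, 0.001, 0.133]
contact_force: [1.6, 0.2, 0.7]
gripper_width: 0.63
grasp_force: 40.0
```

Call:
step_arm([
  [[-0.2,0,0,0],[-0.3,0,0,0],[-0.3,0,0,0]],
])

```text
t: 22.2
position: [0.5573, -0.2333, -0.0018]
orientation: [3.142, 0.0, 0.133]
contact_force: [2.9, 1.6, 1.6]
gripper_width: 0.627
grasp_force: 40.0
```

Call:
step_arm([
  [[-0.15,0,0,0],[-0.2,0,0,0],[-0.2,0,0,0]],
])

```text
t: 22.58
position: [0.5557, -0.2335, -0.0018]
orientation: [3.141, -0.001, 0.133]
contact_force: [4.1, 0.2, -0.9]
gripper_width: 0.629
grasp_force: 40.0
```

```bash
python3 - <<'E'
from card import *
from station import manip
o,c=wrist(manip,'w13');print(o['t'],o['position'],o['orientation'],o['contact_force'],o['gripper_width'])
card(c,(200,50,430,450),.028)
E
```

```text
22.575 [ 0.55565536 -0.2335451  -0.00182663] [ 3.14148960e+00 -6.61721339e-04  1.32811326e-01] [ 4.0718458   0.21390153 -0.92309596] 0.6291223570163146
238 216 146 182
220 238 383 [ 0.5953 -0.1975] [ 0.6032 -0.2565]
242 239 383 [ 0.5861 -0.1987] [ 0.594  -0.2582]
264 240 382 [ 0.5766 -0.1999] [ 0.5846 -0.2595]
286 241 381 [ 0.5669 -0.2011] [ 0.5748 -0.2608]
308 242 381 [ 0.5568 -0.2024] [ 0.5648 -0.2626]
330 244 379 [ 0.5465 -0.2042] [ 0.5544 -0.2636]
352 245 378 [ 0.5358 -0.2056] [ 0.5437 -0.265 ]
374 247 377 [ 0.5248 -0.2075] [ 0.5326 -0.2665]
396 248 376 [ 0.5133 -0.209 ] [ 0.5212 -0.2681]
```

Call:
step_arm([
  [[-0.1,0,0,0],[-0.2,0,0,0],[-0.2,0,0,0]],
])

```text
t: 23.0
position: [0.5557, -0.2337, -0.0012]
orientation: [3.141, -0.005, 0.132]
contact_force: [7.9, 1.4, -0.3]
gripper_width: 0.628
grasp_force: 40.0
```

Call:
step_arm([
  [[-0.1,0,0,0],[-0.2,0,0,0],[-0.2,0,0,0]],
])

```text
t: 23.38
position: [0.5558, -0.2338, -0.0005]
orientation: [3.14, -0.009, 0.132]
contact_force: [11.4, 4.0, -2.3]
gripper_width: 0.632
grasp_force: 40.0
```

Call:
step_arm([
  [[0.3,0,0,0],[0.3,0,0,0]],
])

```text
t: 23.62
position: [0.5557, -0.2336, -0.0016]
orientation: [3.141, -0.002, 0.133]
contact_force: [6.6, 1.3, -1.5]
gripper_width: 0.629
grasp_force: 40.0
```

Call:
step_arm([
  [[0,0,0,0],[0,0,0,0],[0,0,0,0],[0,0,0,0]],
], jaw=-1)

```text
t: 24.12
position: [0.5537, -0.2337, -0.0021]
orientation: [-3.141, 0.001, 0.133]
contact_force: [0.9, 0.5, 0.4]
gripper_width: 0.988
grasp_force: 0.0
```

Call:
step_arm([
  [[0,0,-3,0],[0,0,-8,0],[0,0,-14,0],[0,0,-20,0],[0,0,-22,0]],
])

```text
t: 24.75
position: [0.5565, -0.2352, 0.224]
orientation: [3.136, -0.007, 0.133]
contact_force: [-0.5, -0.1, -0.0]
gripper_width: 1.004
grasp_force: 0.0
```

```bash
python3 - <<'E'
from card import *
from station import manip
o,c=wrist(manip,'w14');print(o['t'],o['position'],o['orientation'],o['contact_force'],o['gripper_width'])
card(c,(200,50,430,300),.028)
print(move(o,[.4603,-.0042,.22],0))
g=cv2.GaussianBlur(cv2.cvtColor(c['image'],7).astype(float),(0,0),1.)
E=c['extrinsics']
q=np.linalg.inv(E)@[.4985,-.241,.034,1];u=K(c)@q[:3];print('lip px',u[:2]/u[2])
E
```

```text
24.75 [ 0.55648763 -0.23515016  0.22397154] [ 3.13585078 -0.00677171  0.13280438] [-0.46835603 -0.09318753 -0.03953891] 1.0036469262703518
277 173 63 108
177 277 339 [ 0.5927 -0.198 ] [ 0.6005 -0.257 ]
189 277 339 [ 0.5814 -0.1992] [ 0.5893 -0.2587]
202 278 339 [ 0.5692 -0.2015] [ 0.577  -0.2606]
215 278 338 [ 0.5566 -0.2029] [ 0.5644 -0.2615]
228 278 338 [ 0.5438 -0.2043] [ 0.5516 -0.2634]
240 279 338 [ 0.532  -0.2067] [ 0.5397 -0.2652]
253 280 338 [ 0.5189 -0.2091] [ 0.5265 -0.2672]
266 280 338 [ 0.5054 -0.2106] [ 0.5131 -0.2692]
279 280 338 [ 0.4918 -0.2122] [ 0.4995 -0.2713]
(array([ -6.48, -24.17,   0.21]), np.float64(7.6))
lip px [308.67504085 278.20768229]
```

Call:
step_arm([
  [[-1.6,-6,0,2],[-3.2,-12,0,4],[-4.8,-18,0,6],[-6.5,-23,0,7.6],[-6.5,-24.2,0,7.6]],
])

```text
t: 25.42
position: [0.4556, -0.0001, 0.217]
orientation: [-3.141, 0.002, 0.003]
contact_force: [0.6, 0.7, -0.2]
gripper_width: 0.996
grasp_force: 0.0
```

```bash
python3 - <<'E'
from h import *
from station import manip
o,c=wrist(manip,'w15');t=manip.camera('scene');pickle.dump(t,open('sc15.pkl','wb'))
print(o['t'],o['position'],o['orientation'],move(o,[.4603,-.0042,.04],0))
E=c['extrinsics']
q=np.linalg.inv(E)@[.4603,-.0042,.08,1];u=K(c)@q[:3];u=(u/u[2])[:2];print('expected tin top px',u)
x,y=u.astype(int);I=cv2.cvtColor(c['image'],cv2.COLOR_RGB2HSV)[y-60:y+60,x-60:x+60]
print(c['image'][y,x],c['image'][y,x-55],I[60,60],I[60,5])
p=cv2.cvtColor(c['image'],7)[y-60:y+60,x-60:x+60]
k=cv2.HoughCircles(cv2.medianBlur(p,5),cv2.HOUGH_GRADIENT,1,80,param1=60,param2=14,minRadius=24,maxRadius=44);print(k)
if k is not None:
  for a in k[0]:print(onz(c,(a[0]+x-60,a[1]+y-60),.08).round(4), a[2])
E
```

```text
25.425 [ 4.55628107e-01 -1.21347657e-04  2.17039415e-01] [-3.14108619e+00  2.20029976e-03  3.38678137e-03] (array([ 0.5 ,  0.42, 17.7 ]), np.float64(0.2))
expected tin top px [316.71909074 226.09032276]
[109 103  93] [134 139 134] [ 19  37 109] [ 60   9 139]
[[[59.5 61.5 30.9]]]
[ 0.4591 -0.0032  0.08  ] 30.9
```

Call:
step_arm([
  [[0.3,0.3,4,0],[0.3,0.3,8,0],[0.3,0.3,8.5,0],[0.3,0.3,8.5,0]],
])

```text
t: 26.02
position: [0.4616, -0.0064, 0.1335]
orientation: [3.141, -0.0, -0.001]
contact_force: [0.5, -1.0, -0.5]
gripper_width: 1.001
grasp_force: 0.0
```

```bash
python3 - <<'E'
from h import *
from station import manip
o=manip.observe();print(o['position'],move(o,[.4598,-.004,.042],0))
E
```

```text
[ 0.46161378 -0.00641242  0.13351581] (array([-0.18, -0.24,  9.15]), np.float64(-0.1))
```

Call:
step_arm([
  [[-0.2,-0.2,3,0],[-0.2,-0.2,6,0],[-0.2,-0.2,8.5,0],[-0.2,-0.2,9.1,0],[-0.2,-0.2,9.1,0]],
])

```text
t: 26.65
position: [0.4603, -0.0039, 0.0434]
orientation: [3.141, -0.002, 0.0]
contact_force: [0.7, -0.6, 1.0]
gripper_width: 1.002
grasp_force: 0.0
```

Call:
step_arm([
  [[0,0,0,0],[0,0,0,0],[0,0,0,0],[0,0,0,0],[0,0,0,0]],
], jaw=1, grip_force=20)

```text
t: 27.28
position: [0.459, -0.0035, 0.0423]
orientation: [3.141, -0.0, 0.0]
contact_force: [-0.7, -0.8, 1.5]
gripper_width: 0.586
grasp_force: 20.0
```

Call:
step_arm([
  [[0,0,-2,0],[0,0,-4,0],[0,-4,-4.5,0],[0,-9,-4.5,0],[0,-14,-4.5,0]],
])

```text
t: 27.9
position: [0.4583, 0.1377, 0.0868]
orientation: [3.142, 0.001, -0.001]
contact_force: [1.0, 0.2, -1.2]
gripper_width: 0.589
grasp_force: 20.0
```

```bash
python3 - <<'E'
from h import *
from station import manip
o=manip.observe();print(o['t'],o['position'],o['orientation'],move(o,[.4634,.2208,.0865],0))
E
```

```text
27.9 [0.458324   0.13772386 0.08680178] [ 3.14156770e+00  6.00049641e-04 -7.83867767e-04] (array([ 0.5 , -8.31,  0.03]), np.float64(-0.0))
```

Call:
step_arm([
  [[0.4,-4,0,0],[0.4,-7,0,0],[0.4,-8.3,0,0],[0.4,-8.3,2,0],[0.4,-8.3,3,0]],
])

```text
t: 28.52
position: [0.4616, 0.2188, 0.0558]
orientation: [3.14, 0.003, 0.0]
contact_force: [0.3, 0.2, -1.8]
gripper_width: 0.586
grasp_force: 20.0
```

Call:
step_arm([
  [[0,0,0,0],[0,0,0.5,0],[0,0,0.5,0]],
])

```text
t: 28.9
position: [0.4629, 0.2193, 0.0522]
orientation: [3.142, 0.0, -0.0]
contact_force: [-0.0, 0.6, -1.9]
gripper_width: 0.586
grasp_force: 20.0
```

```bash
python3 - <<'E'
from h import *
from station import manip
o=manip.observe();print(o['t'],o['position'],o['orientation'],o['contact_force'],move(o,[.4634,.2208,.0445],0))
E
```

```text
28.9 [0.46292507 0.21927225 0.05221337] [ 3.14156812e+00  6.55148669e-06 -2.88204008e-04] [-0.03843676  0.63015941 -1.89303637] (array([ 0.05, -0.15,  0.77]), np.float64(-0.0))
```

Call:
step_arm([
  [[0,-0.1,0.3,0],[0,-0.1,0.6,0],[0,-0.1,0.75,0],[0,-0.1,0.75,0]],
])

```text
t: 29.4
position: [0.4628, 0.2205, 0.0445]
orientation: [3.142, 0.0, 0.0]
contact_force: [-0.7, 0.2, -1.8]
gripper_width: 0.583
grasp_force: 20.0
```

Call:
step_arm([
  [[0,0,0.1,0],[0,0,0.1,0]],
])

```text
t: 29.65
position: [0.4631, 0.2206, 0.0443]
orientation: [-3.142, -0.0, 0.0]
contact_force: [-1.6, -0.6, 3.3]
gripper_width: 0.586
grasp_force: 20.0
```

Call:
step_arm([
  [[0,0,0,0],[0,0,0,0],[0,0,0,0],[0,0,0,0]],
], jaw=-1)

```text
t: 30.15
position: [0.4628, 0.2205, 0.0435]
orientation: [3.142, 0.0, 0.0]
contact_force: [-0.6, 0.3, -0.4]
gripper_width: 0.972
grasp_force: 0.0
```

Call:
step_arm([
  [[0,0,-3,0],[0,0,-8,0],[0,0,-14,0],[0,0,-18,0],[0,0,-18,0]],
])

```text
t: 30.78
position: [0.4657, 0.2214, 0.2281]
orientation: [-3.139, -0.009, 0.0]
contact_force: [-0.2, -0.0, 0.6]
gripper_width: 0.999
grasp_force: 0.0
```

```bash
python3 - <<'E'
from card import *
from station import manip
o,c=wrist(manip,'w16');t=manip.camera('top');s=manip.camera('scene');s0=pickle.load(open('scene0.pkl','rb'))
print(o['t'],o['position'],o['contact_force'])
def circ(k,P,r0,r1,R=60):
    q=np.linalg.inv(k['extrinsics'])@np.r_[P,1];u=K(k)@q[:3];x,y=(u/u[2])[:2].astype(int)
    x0,y0=max(x-R,0),max(y-R,0);p=cv2.cvtColor(k['image'],7)[y0:y+R,x0:x+R]
    a=cv2.HoughCircles(cv2.medianBlur(p,3),cv2.HOUGH_GRADIENT,1,80,param1=60,param2=12,minRadius=r0,maxRadius=r1)
    if a is not None:
        a=a[0,0];print((x,y),a[0]+x0,a[1]+y0,a[2],onz(k,(a[0]+x0,a[1]+y0),P[2]).round(4))
circ(c,[.4634,.2208,.08],24,44)
# scene image: compare tin silhouette / mat now and at the start
d=np.abs(s['image'].astype(int)-s0['image']).max(2)[180:260,370:440]>40;print('changed px near caddy',d.sum())
card(s,(180,225,290,310))
card(t,(380,180,450,270))
E
```

```text
30.775 [0.46571389 0.22141965 0.22805512] [-0.23893862 -0.04234672  0.6084048 ]
(np.int64(312), np.int64(233)) 312.5 234.5 31.0 [0.4622 0.2211 0.08  ]
changed px near caddy 857
211 249 33 43
253 215 235 [ 0.4944 -0.2613] [ 0.5047 -0.2109]
257 211 236 [ 0.5042 -0.2716] [ 0.517  -0.2096]
262 217 238 [ 0.5217 -0.2582] [ 0.5324 -0.2062]
266 217 239 [ 0.5332 -0.259 ] [ 0.5443 -0.2049]
271 215 240 [ 0.5464 -0.2646] [ 0.5588 -0.2039]
276 220 242 [ 0.5627 -0.2539] [ 0.5736 -0.2007]
280 227 243 [ 0.577  -0.2386] [ 0.585  -0.1994]
285 219 243 [ 0.5867 -0.2579] [ 0.5985 -0.2008]
290 220 226 [ 0.6006 -0.2566] [ 0.6038 -0.2407]
406 199 24 9
203 406 429 [ 0.5888 -0.1978] [ 0.5895 -0.2547]
203 406 429 [ 0.5888 -0.1978] [ 0.5895 -0.2547]
203 406 429 [ 0.5888 -0.1978] [ 0.5895 -0.2547]
204 406 429 [ 0.5864 -0.1978] [ 0.5871 -0.2546]
204 406 429 [ 0.5864 -0.1978] [ 0.5871 -0.2546]
204 406 429 [ 0.5864 -0.1978] [ 0.5871 -0.2546]
205 406 427 [ 0.5841 -0.1978] [ 0.5846 -0.2499]
205 406 427 [ 0.5841 -0.1978] [ 0.5846 -0.2499]
206 407 426 [ 0.5817 -0.2002] [ 0.5822 -0.2475]
```

Tin top centre is at (0.462, 0.221) and the mat centre at (0.463, 0.221). The card is home against the stop and the gripper is clear of everything, so I'm handing in.

```bash
python3 -c "
from station import manip
print(manip.close_job())"
```

```text
the job is handed in; nothing more can be done
None
```

I handed the job in at about 31 s of the 64 s: the card is pushed home against the stop under the clip, and the tin stands back about 1 mm from the mat's centre. These are my own measurements; the hand-in gave no verdict.

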